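Pop the wooden block out of the spring feeder and trap it

TASK

Press the red button of the spring feeder all the way down with one finger and keep it down: the stop pin drops and the spring pops the wooden block out along the track. Trap the block with the other finger once it is past the pin, before its front end passes the end of the track; do not lift it, and leave the other things alone. Finish while holding: one finger keeping the button down, the block resting still against the other.

Things in the scene. Friction and masses are not known exactly. Their poses are not given: they have to be found in the camera images.
- feeder: Spring feeder, fixed to the bench. Origin on the bench top under the stop pin, on the track's centre line; x along the track to its rear (the block leaves to -x), y left, z up. Base 76 mm wide, x = -42 to 220 mm. Track surface 24 mm above the bench; low rails at y = 25 to 32 mm each side, top 30 mm. Ear with the button: y = 34 to 90, x = -42 to 20 mm; ring round it 29.5 mm high.
- block: Loose brown wooden block, 90 x 45 x 22 mm, about 60 g. Origin at the centre of its underside; its own y axis is its long axis, along the track. At the start it lies on the track, top 46 mm above the bench, origin at x = 49 mm in the feeder's frame, front end against the pin at x = 4 mm. Well trapped, its front end is between x = -4 and -42 mm.
- eject_button (a joint): Travel of the red button, m: 0 up, 0.010 fully down; springs back up. It takes about 3 N to start and 6 N at full travel, plus a little friction. The stop pin is one part with it and goes down as far; the block is freed at 0.007.
- button_top (a point): Centre of the top of the red button (28 mm across), at x = -26, y = 60 mm in the feeder's frame; 43 mm above the bench when up, 33 mm when fully down: a second fingertip at that level is 9 mm above the track and 13 mm below the block's top. Moves with the button.
- pin_top (a point): Top of the steel stop pin (8 mm thick) that holds the front end of the block, 7 mm above the track at the start. Moves with the button.
- track_end (a point): Front end of the track, on its surface and centre line, at x = -42 mm in the feeder's frame. A block that nothing stops runs on past it and falls to the bench.
- pusher (a joint): Travel of the blue pusher plate behind the block, m: about 0 at the start, 0.1 at its end. Its spring (aluminium barrel behind, top 53 mm above the bench) pushes the block to the front with 4 N, falling to 2 N at the end; once freed, damped, it drives the block at 40 to 55 mm/s. It does not return.
- wax_tin: Round green-lidded tin, 79 mm across, 34 mm high, loose; leave alone. Origin at the centre of its underside.
- tape_measure: Yellow tape measure, 36 x 83 x 63 mm, standing loose; leave alone. Origin at the centre of its underside.
- live_centre: Grey steel lathe centre on its flange, 42 mm across, 88 mm high, loose; leave alone. Origin at the centre of its underside.
There are look-alikes about, which are no part of the job. Leave any black or white look-alike of the block alone.

How it is judged:
On the way, in this order (a step that is already met when the one before it is completed fails the run):
1. the button is pressed (7 mm or more) while the block is still close to its place (value of joint eject_button above 0.007 m and x of block in the frame of feeder above 0.031 m), for 0.02 s.
2. with the button still down, the block has popped past the pin and is stopped on the track by a finger (value of joint eject_button above 0.006 m and x of block in the frame of feeder between 0.003 and 0.041 m and contact force between the fingers and block above 0.5 N and linear speed of block below 0.01 m/s), for 0.3 s.
At the end, for the whole second after the job is handed in: Button at least 6 mm down; block flat on the track (within 5 mm, tilt under 0.1 rad), its front end past the pin but not past the track's end (origin at x = 3 to 41 mm in the feeder's frame), still (under 10 mm/s) and pressing on a finger with over 0.5 N (all of step 2 and z of block in the frame of feeder between 0.02 and 0.029 m and angle between block's own z axis and vertical below 0.1 rad); the arm keeps its last pose, push and grip.
It fails at once if the front end of the block slides past the end of the track, or the block falls (x of block in the frame of feeder below 0.003 m or z of block in the frame of feeder below 0.015 m).
It fails at once if the block is lifted more than 8 mm or tipped (z of block in the frame of feeder above 0.032 m or angle between block's own z axis and vertical above 0.3 rad).
It fails at once if the button is let up (less than 5 mm down) while the block is out over the pin (x of block in the frame of feeder below 0.041 m and value of joint eject_button below 0.005 m).
It fails at once if the tin, the tape measure or the lathe centre is moved more than 15 mm (distance of any of wax_tin, tape_measure, live_centre from where it was at the start of the episode above 0.015 m).
It also fails if it takes over 29 s, if anything falls off the work surface, if the arm or the gripper's body presses on something with over 40 N, if the wrist force passes 120 N, or if a joint passes its speed limit or range.

ROBOT

A 6-joint arm with a two-finger parallel gripper is mounted at the origin on a cart in front of the work surface, level with it; the furniture and walls round the work are solid. World frame = base frame: x ahead of the robot, y to its left, z up, the work surface at z = 0. Lengths are in m, angles in rad, forces in N, time in s.
With the tool pointing down it reaches from about 0.325 to 0.775 m from the base axis. Payload 5.5 kg.
Tool frame: the origin (TCP) lies midway between the tips of the shut fingers; the grasp point (between the pads) lies 19 mm behind it (env.hold_point_z is the z of the grasp point in the tool frame, in m); z points along the fingers, y is the line along which they close (so a half turn about z gives the same grasp; the last joint's range is limited). The gripper opens to 88 mm and grips with 3 to 60 N. Pads are 20 mm wide; open, the fingers measure 115 mm over their backs; the gripper's body (75 mm by 178 mm) begins 61 mm behind the grasp point.
Start: joints at [1.202, 0.091, 1.231, -0, 1.82, -0.057], TCP at [0.184, 0.571, 0.223] pointing down, gripper open.
Joint ranges: [-2.87, 2.87], [-0.86, 2.18], [0.17, 2.46], [-1.51, 4.65], [0.06, 2.69], [-2.65, 2.65]. Speed limits (rad/s): [2.57, 2.57, 3.01, 3.14, 3.14, 3.14].

INTERFACE

Orientations are given as a unit quaternion [w, x, y, z].
In Python, from rig import env gives the robot as it stands.
- The arm moves only by the tool move_arm, never from a script. Its argument "plan" is a list of rows, each an object of numbers: "hand": the finger opening in cm, from 0 to 8.78; "dx", "dy", "dz": the shift along the tool's x, y, z in cm; "wx", "wy", "wz": the turn, a rotation vector about the tool's x, y, z in rad. A call has 1 to 8 rows; each row shifts and turns the commanded pose from where the row before left it, along the tool's axes as they then stand; what a row does not reach is not made up. A row lasts 1/10 s, in which the tool goes at most 50 mm and 8.59 degrees, less where a joint would pass 70% of its speed; a pose out of reach is approached as far as the arm can. A call with a gripper value outside its range is refused whole. The fingers move at their own pace and stop on an object; "force" is the grip in N (left out, the last holds). Time passes only in rows, so rows that do not move let the fingers close. It gives the time, the measured TCP pose, the force, the opening and the grip force at its end, in the units of the state.
- env.get_state(): the state, without advancing time (a new reading comes with each control period).
- env.grab_frame(name): name is "scene" or "top" or "wrist"; returns the picture (480x640x3 uint8, red, green, blue); there is no depth.
- env.get_calibration(name): a dict with "vfov" (degrees; the focal length in pixels is half the picture's height over the tangent of half this angle, whatever the lens; pixels are square), "cx", "cy" (the principal point, pixels), "k1" (the pictures are not rectified: a ray, as slopes to the right and down, at radius r is drawn at 1 + k1 r^2 times it, then the intrinsics apply), "R" (3x3) and "t" (3): a world point X has camera coordinates R X + t. Camera axes: x right, y down, z forward; pixel columns grow to the right and rows downward; lengths in m; the calibration is good to about 2 mm. A picture is of the moment at which its call begins: read the wrist's pose just before it. get_calibration takes no time and is no camera call; for the wrist camera it gives the pose at the moment of the call.
- env.finish_job(): hands the job in; it is judged then, once.
Trained networks look in the newest picture that a camera, given by its name, has taken for a name from the list of things; names that differ only in an ending like _2 or _b are one class to them, and where a whole thing is asked for, a point or a joint stands for the part that bears it (a point fixed in the world has none). Each returns a list of dicts, best first, with "confidence" (0 to 1); they miss things now and then, are a little off and sometimes report something else, mostly with a low value. They report only what shows in the picture. A call takes as long as a camera call. They do not tell look-alikes from the thing itself.
- env.masks_of(camera, thing): "mask" (480x640 bool, what is visible of it) and "location" ([row, column] in pixels, amid what is visible of it).
- env.spot_point(camera, thing): "location" ([row, column] in pixels: a listed point, or the origin of a listed thing).
The state is a dict: "time_s": time; "joints": joint angles; "qvel": joint speeds; "effort": joint torques, N m; "tcp_pos": TCP position; "tcp_rot": TCP orientation; "contact_force": force on the tool from outside, world axes, zero at the start; "moment": the same for the moment, N m; "grip_width": opening from 0.0 (shut) to 1.0 (fully open); "finger_force": force on a finger pad.
Only numpy, scipy, OpenCV 4.12 (cv2) and the standard library are available. Lean on these libraries where they do the work, as an engineer would, in place of code of your own. Each camera call takes 0.05 s, during which the arm holds its last target. There are 200 camera calls.

## Working session

There is one attempt and no reset: what is moved stays moved. The work goes in short steps, Python scripts to look and compute and a tool call to move; the robot and the scene stay as the last step left them, time stands still between calls to the robot, and variables do not carry over. Pictures are saved under pics/ and viewed, at most 10 in all, crops included, and the job is handed in when it is done.

Besides the shell and the picture viewer there is one more tool, called after ">>>" by a JSON object that holds its "api" and its "payload". move_arm: Moves the arm, as the interface text tells. Its arguments: {"type":"object","properties":{"plan":{"type":"array"},"force":{"type":"number"}},"required":["plan"]}

```bash
mkdir -p pics; ls; cat > h.py <<'E'
import numpy as np,cv2
from rig import env
def ray(cam,rc,cal=None):
    c=cal or env.get_calibration(cam); f=240/np.tan(np.radians(c['vfov'])/2)
    d=np.array([(rc[1]-c['cx'])/f,(rc[0]-c['cy'])/f]); u=d.copy()
    for _ in range(30): u=d/(1+c['k1']*(u@u))
    R=np.array(c['R']);t=np.array(c['t']); return -R.T@t, R.T@np.array([u[0],u[1],1])
def onz(cam,rc,z,cal=None):
    o,d=ray(cam,rc,cal); return o+d*(z-o[2])/d[2]
def proj(cam,X):
    c=env.get_calibration(cam); f=240/np.tan(np.radians(c['vfov'])/2)
    p=np.array(c['R'])@np.array(X)+np.array(c['t']); u=p[:2]/p[2]; u=u*(1+c['k1']*(u@u))
    return np.array([c['cy']+f*u[1],c['cx']+f*u[0]])
E
python3 - <<'E'
from h import *
for c in('scene','top'):
    cv2.imwrite(f'pics/{c}.png',env.grab_frame(c)[:,:,::-1])
    for n,z in(('button_top',.043),('pin_top',.031),('track_end',.024),('block',.024),('feeder',0),('wax_tin',0),('tape_measure',0),('live_centre',0)):
        for r in env.spot_point(c,n)[:3]: print(c,n,np.round(r['location']),round(r['confidence'],2),onz(c,r['location'],z).round(4))
s=env.get_state();print(s['time_s'],s['tcp_pos'],s['tcp_rot'],s['grip_width'])
E
```

```text
pics
scene button_top [244. 360.] 0.47 [0.5417 0.0226 0.043 ]
scene pin_top [226. 369.] 0.78 [ 0.547  -0.0409  0.031 ]
scene track_end [239. 384.] 0.9 [ 0.5117 -0.0239  0.024 ]
scene block [265. 233.] 0.96 [0.7419 0.1351 0.024 ]
scene block [314. 337.] 0.93 [0.5283 0.1716 0.024 ]
scene block [217. 348.] 0.75 [ 0.5953 -0.0561  0.024 ]
scene feeder [239. 366.] 0.79 [ 0.5492 -0.0351  0.    ]
scene wax_tin [200. 414.] 0.79 [ 0.4946 -0.1788  0.    ]
scene tape_measure [178. 358.] 0.77 [ 0.6251 -0.2042  0.    ]
scene live_centre [279. 292.] 0.6 [0.6388 0.1089 0.    ]
top track_end [280. 355.] 0.81 [ 0.5098 -0.0275  0.024 ]
top block [171. 449.] 0.92 [ 0.7405 -0.2373  0.024 ]
top block [270. 270.] 0.66 [0.5333 0.1499 0.024 ]
top block [238. 366.] 0.61 [ 0.5965 -0.0522  0.024 ]
top feeder [262. 355.] 0.86 [ 0.5484 -0.0297  0.    ]
top wax_tin [260. 328.] 0.24 [0.5524 0.0282 0.    ]
top tape_measure [224. 434.] 0.84 [ 0.6282 -0.204   0.    ]
top live_centre [217. 287.] 0.76 [0.6477 0.1149 0.    ]
top live_centre [283. 423.] 0.43 [ 0.501  -0.1762  0.    ]
0.9 [0.18404985 0.57107566 0.22262409] [-1.58177224e-05  1.55251603e-01  9.87874961e-01 -1.51047661e-05] 0.9979823845558792
```

View pics/top.png

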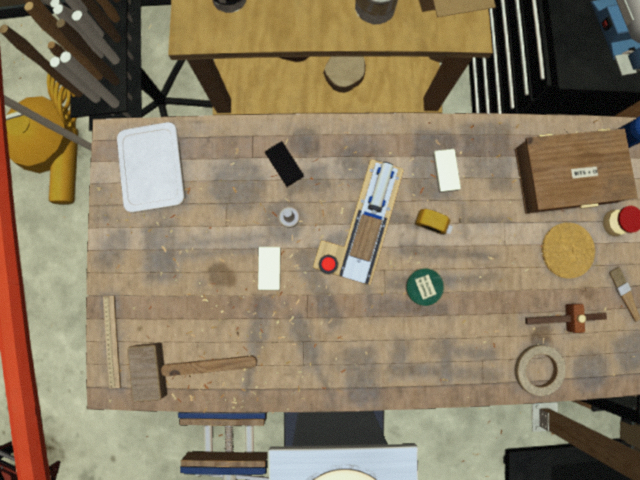

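View pics/scene.png

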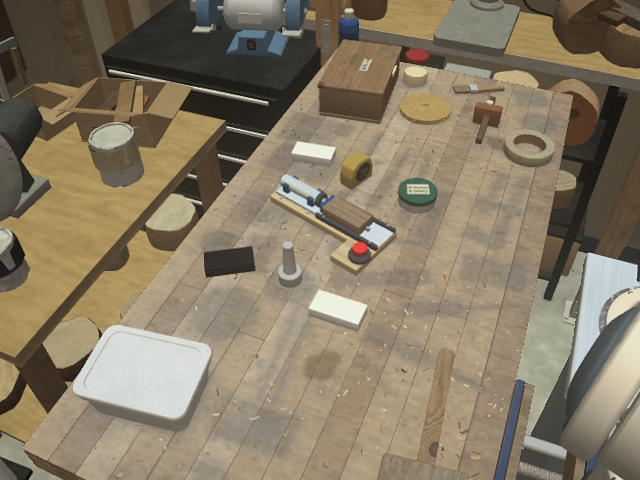

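The scene shows three block-shaped things: black (top 284,164), whites (top 447,170 and 269,268), and brown (top 366,238). Only the brown one is on the feeder track behind the pin, next to the red button (328,264), so it is the one meant. I'll move over it and confirm with the wrist camera.

>>> {"api": "move_arm", "payload": {"plan": [{"hand": 4.65, "dx": -3.2, "dy": -2.7}, {"dx": -3.2, "dy": -2.7}, {"dx": -3.2, "dy": -2.7}, {"dx": -3.2, "dy": -2.7}, {"dx": -3.2, "dy": -2.7}, {"dx": -3.2, "dy": -2.7}, {"dx": -3.2, "dy": -2.7}, {"dx": -3.2, "dy": -2.7}]}}

```text
invalid input
```

>>> {"api": "move_arm", "payload": {"plan": [{"dx": -3.2, "dy": -2.7}, {"dx": -3.2, "dy": -2.7}, {"dx": -3.2, "dy": -2.7}, {"dx": -3.2, "dy": -2.7}, {"dx": -3.2, "dy": -2.7}, {"dx": -3.2, "dy": -2.7}, {"dx": -3.2, "dy": -2.7}, {"dx": 0}]}}

```text
invalid input
```

```bash
cat > look.py <<'E'
from h import *
import sys
cal=env.get_calibration('wrist'); im=env.grab_frame('wrist')
cv2.imwrite(f'pics/{sys.argv[1]}.png',im[:,:,::-1])
for n,z in(('button_top',.043),('pin_top',.031),('track_end',.024),('block',.024),('feeder',0)):
    for r in env.spot_point('wrist',n)[:2]: print(n,np.round(r['location']),round(r['confidence'],2),onz('wrist',r['location'],z,cal).round(4))
s=env.get_state();print(s['time_s'],s['tcp_pos'],s['tcp_rot'],s['grip_width'],s['contact_force'])
E
python3 look.py w1
```

```text
1.2 [0.18406581 0.57108583 0.22262908] [-5.43666376e-06  1.55283094e-01  9.87870012e-01  4.66316681e-06] 0.9990810126057067 [ 0.19207831 -0.15099141  0.66486091]
```

View pics/w1.png

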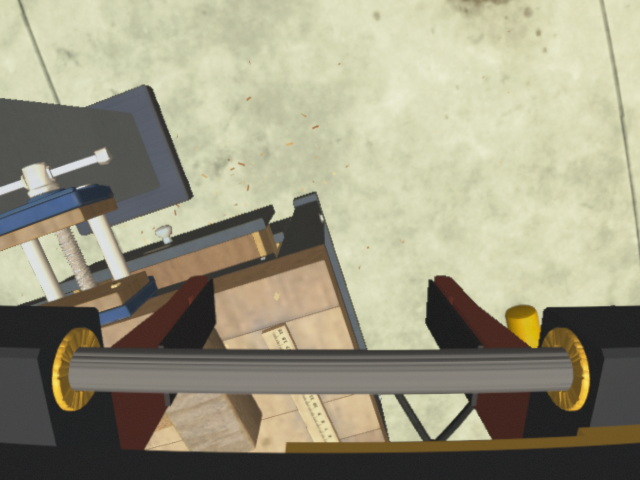

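The wrist view shows the bench's left end and floor between the fingers (columns 215 and 430), so the arm has not moved. I'll give every key in each row.

>>> {"api": "move_arm", "payload": {"plan": [{"hand": 4.65, "dx": -3.2, "dy": -2.7, "dz": 0, "wx": 0, "wy": 0, "wz": 0}, {"hand": 4.65, "dx": -3.2, "dy": -2.7, "dz": 0, "wx": 0, "wy": 0, "wz": 0}, {"hand": 4.65, "dx": -3.2, "dy": -2.7, "dz": 0, "wx": 0, "wy": 0, "wz": 0}, {"hand": 4.65, "dx": -3.2, "dy": -2.7, "dz": 0, "wx": 0, "wy": 0, "wz": 0}, {"hand": 4.65, "dx": -3.2, "dy": -2.7, "dz": 0, "wx": 0, "wy": 0, "wz": 0}, {"hand": 4.65, "dx": -3.2, "dy": -2.7, "dz": 0, "wx": 0, "wy": 0, "wz": 0}, {"hand": 4.65, "dx": -3.2, "dy": -2.7, "dz": 0, "wx": 0, "wy": 0, "wz": 0}, {"hand": 4.65, "dx": -3.2, "dy": -2.7, "dz": 0, "wx": 0, "wy": 0, "wz": 0}], "force": 20}}

```text
time_s: 2.0
tcp_pos: [0.362, 0.2855, 0.2229]
tcp_rot: [0.0, 0.155, 0.988, 0.0]
contact_force: [0.3, 0.4, 0.8]
grip_width: 0.527
finger_force: 0.0
```

>>> {"api": "move_arm", "payload": {"plan": [{"hand": 4.65, "dx": -3.2, "dy": -2.7, "dz": 0, "wx": 0, "wy": 0, "wz": 0}, {"hand": 4.65, "dx": -3.2, "dy": -2.7, "dz": 0, "wx": 0, "wy": 0, "wz": 0}, {"hand": 4.65, "dx": -3.2, "dy": -2.7, "dz": 0, "wx": 0, "wy": 0, "wz": 0}, {"hand": 4.65, "dx": -3.2, "dy": -2.7, "dz": 0, "wx": 0, "wy": 0, "wz": 0}, {"hand": 4.65, "dx": -3.2, "dy": -2.7, "dz": 0, "wx": 0, "wy": 0, "wz": 0}, {"hand": 4.65, "dx": -3.0, "dy": -2.7, "dz": 0, "wx": 0, "wy": 0, "wz": 0}, {"hand": 4.65, "dx": -2.0, "dy": -2.7, "dz": 0, "wx": 0, "wy": 0, "wz": 0}, {"hand": 4.65, "dx": 0, "dy": 0, "dz": 0, "wx": 0, "wy": 0, "wz": 0}]}}

```text
time_s: 2.8
tcp_pos: [0.5042, 0.0393, 0.2221]
tcp_rot: [-0.0, 0.158, 0.987, -0.001]
contact_force: [-0.6, 0.7, -0.8]
grip_width: 0.529
finger_force: 0.0
```

```bash
python3 look.py w2
```

```text
button_top [267. 321.] 0.7 [0.5444 0.0267 0.043 ]
track_end [264. 321.] 0.74 [0.5476 0.0258 0.024 ]
track_end [245. 253.] 0.7 [ 0.5118 -0.0267  0.024 ]
block [338. 254.] 0.82 [ 0.5969 -0.0569  0.024 ]
block [205. 446.] 0.66 [0.5301 0.146  0.024 ]
feeder [279. 259.] 0.66 [ 0.5498 -0.0387  0.    ]
3.1 [0.50304196 0.04380294 0.2228881 ] [1.66695259e-04 1.54395111e-01 9.88009159e-01 1.53388939e-04] 0.5251690347349692 [-0.1216108  -0.32581643 -0.00519371]
```

View pics/w2.png

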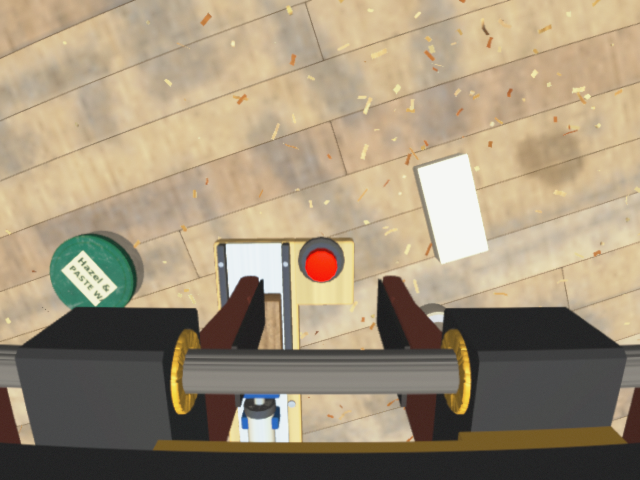

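The wrist view shows the button (267,321), the track's front end at about row 242 and columns 222–290, and the brown block on the track behind it (270,310). The feeder is almost parallel to the tool. Next I'll fit the feeder pose, with a crop to confirm.

```bash
cat > fit.py <<'E'
from h import *
from scipy.optimize import least_squares
F={'button_top':(-.026,.060,.043),'pin_top':(0,0,.031),'track_end':(-.042,0,.024),'block':(.049,0,.024),'feeder':(0,0,0)}
im=cv2.imread('pics/w2.png')
def red(im):
    b,g,r=[im[:,:,i].astype(int) for i in range(3)]
    n,l,st,c=cv2.connectedComponentsWithStats(((r>200)&(g<60)&(b<60)).astype(np.uint8)); 
    return [(c[i][1],c[i][0],st[i][4]) for i in range(1,n) if st[i][4]>20]
for c,f in(('wrist','w2'),('top','top'),('scene','scene')):
    for r in red(cv2.imread(f'pics/{f}.png')): print(c,np.round(r,1),onz(c,r[:2],.043).round(4))
W=[('button_top',(.5440,.0267),2),('track_end',(.5118,-.0267),1),('track_end',(.5098,-.0275),1),('track_end',(.5117,-.0239),1),('block',(.5969,-.0569),1),('block',(.5965,-.0522),1),('block',(.5953,-.0561),1),('pin_top',(.547,-.0409),1),('feeder',(.5498,-.0387),.5)]
def w(p,q): c,s=np.cos(p[2]),np.sin(p[2]); return np.array([p[0]+c*q[0]-s*q[1],p[1]+s*q[0]+c*q[1]])
p=least_squares(lambda p:np.concatenate([k*(w(p,F[n])-np.array(x)) for n,x,k in W]),[.549,-.037,-.29]).x
print(p,np.degrees(p[2])); print([(n,((w(p,F[n])-x)*1e3).round(1)) for n,x,k in W])
# edges in wrist image for yaw
for q in((-.042,.032,.03),(-.042,-.032,.03),(.0,.032,.03),(-.042,.0,.024),(-.026,.06,.043),(.004,.0225,.046),(.004,-.0225,.046)):
    u=proj('wrist',[*w(p,q),q[2]]); print(q,u.round(1)); cv2.drawMarker(im,(int(u[1]),int(u[0])),(0,255,0),0,7,1)
cv2.imwrite('pics/crop.png',cv2.resize(im[200:350,190:390],None,fx=4,fy=4,interpolation=cv2.INTER_CUBIC))
E
python3 fit.py
```

```text
wrist [265.8 320.8 732. ] [0.5425 0.0319 0.043 ]
top [263.4 328.2 115. ] [0.5436 0.028  0.043 ]
[ 0.54973413 -0.0392012  -0.32485002] -18.61253504977852
[('button_top', array([ 0.2, -0.7])), ('track_end', array([-1.9,  0.9])), ('track_end', array([0.1, 1.7])), ('track_end', array([-1.8, -1.9])), ('block', array([-0.7,  2.1])), ('block', array([-0.3, -2.6])), ('block', array([0.9, 1.3])), ('pin_top', array([2.7, 1.7])), ('feeder', array([-0.1, -0.5]))]
(-0.042, 0.032, 0.03) [247.3 283.3]
(-0.042, -0.032, 0.03) [246.3 210.8]
(0.0, 0.032, 0.03) [292.3 283.6]
(-0.042, 0.0, 0.024) [245.1 248.1]
(-0.026, 0.06, 0.043) [269.7 314.8]
(0.004, 0.0225, 0.046) [303.  271.2]
(0.004, -0.0225, 0.046) [302.1 219.7]
```

View pics/crop.png

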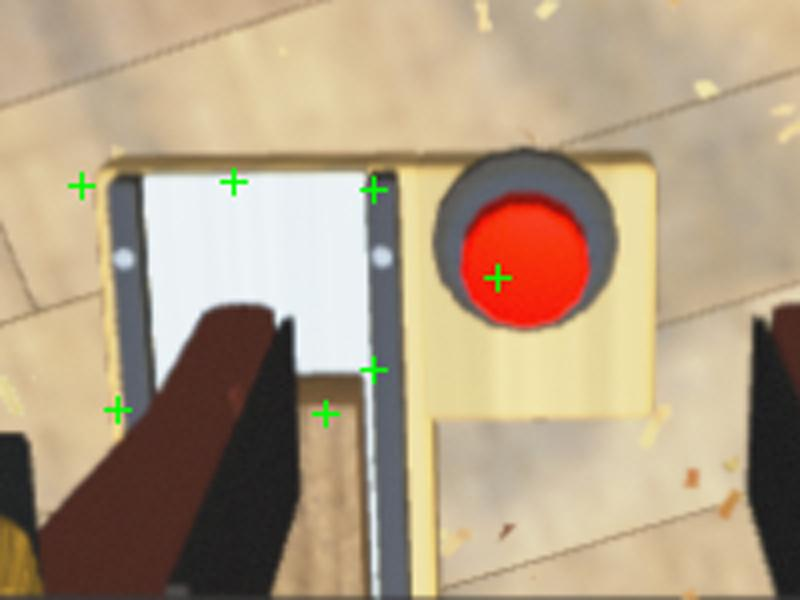

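The crop confirms the brown block behind the pin, the track and the red button. The markers are off by about 7 px because the arm was still settling when the picture was taken. I'll take another now that it is still.

```bash
cat > w3.py <<'E'
from h import *
s0=env.get_state();im=env.grab_frame('wrist')[:,:,::-1].copy();cv2.imwrite('pics/w3.png',im)
from fit import red
r=red(im); print(s0['tcp_pos'],r,[onz('wrist',x[:2],.043).round(4) for x in r])
cv2.imwrite('pics/crop3.png',cv2.resize(im[190:340,190:390],None,fx=4,fy=4,interpolation=cv2.INTER_CUBIC))
E
python3 w3.py|tail -1
```

```text
[0.50304196 0.04380294 0.2228881 ] [(np.float64(268.0897959183674), np.float64(315.4013605442177), np.int32(735))] [array([0.5431, 0.0268, 0.043 ])]
```

View pics/crop3.png

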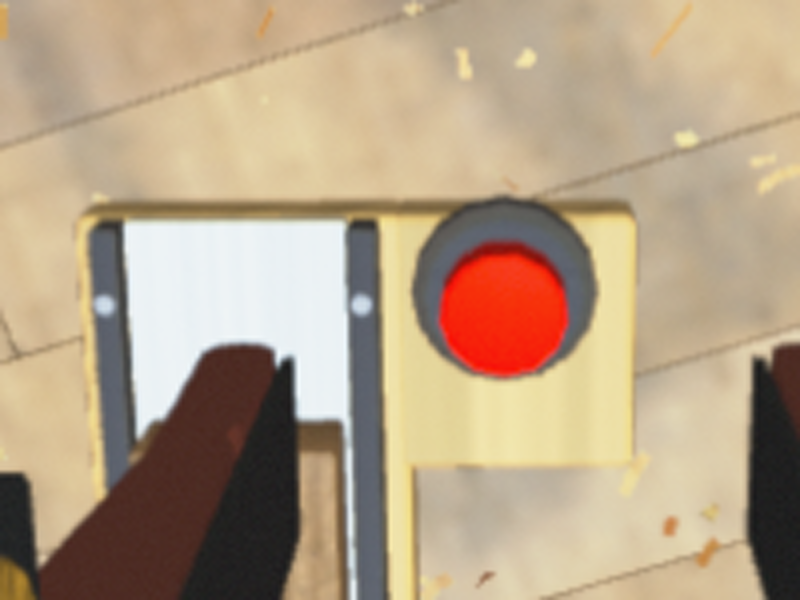

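Now the track front edge is level in the picture (crop row 220, columns 91–378), so the feeder's yaw matches the tool's. The button is at (268,315) px.

```bash
python3 - <<'E'
from h import *
s=env.get_state(); a=np.array([onz('wrist',q,.03)[:2] for q in((245,284.5),(245,212.75))]); b=onz('wrist',(268.1,315.4),.043)[:2]
from scipy.spatial.transform import Rotation as R
q=np.array(s['tcp_rot']);M=R.from_quat(q[[1,2,3,0]]).as_matrix()
print(s['tcp_pos'],M.round(4))
d=np.arctan2(*(a[0]-a[1])); print('rail line angle',d,'tool y',np.arctan2(M[0,1],M[1,1]),np.linalg.norm(a[0]-a[1]))
for X in(*a,b): print(((X-s['tcp_pos'][:2])@M[:2,:2]*1e3).round(1))
E
```

```text
[0.50309416 0.04377437 0.22290115] [[-9.523e-01  3.050e-01  5.000e-04]
 [ 3.050e-01  9.523e-01  2.000e-04]
 [-4.000e-04  3.000e-04 -1.000e+00]]
rail line angle 0.30998804565842125 tool y 0.3099641950577677 0.06329708172971839
[-26.1 -31.1]
[-26.1 -94.4]
[-43.2  -3.9]
```

>>> {"api": "move_arm", "payload": {"plan": [{"hand": 4.65, "dx": -2.0, "dy": -1.65, "dz": 2.5, "wx": 0, "wy": 0, "wz": 0}, {"hand": 4.65, "dx": -2.05, "dy": -1.65, "dz": 3.0, "wx": 0, "wy": 0, "wz": 0}, {"hand": 4.65, "dx": 0, "dy": 0, "dz": 4.0, "wx": 0, "wy": 0, "wz": 0}, {"hand": 4.65, "dx": 0, "dy": 0, "dz": 3.5, "wx": 0, "wy": 0, "wz": 0}, {"hand": 4.65, "dx": 0, "dy": 0, "dz": 2.5, "wx": 0, "wy": 0, "wz": 0}, {"hand": 4.65, "dx": 0, "dy": 0, "dz": 1.0, "wx": 0, "wy": 0, "wz": 0}, {"hand": 4.65, "dx": 0, "dy": 0, "dz": 0, "wx": 0, "wy": 0, "wz": 0}, {"hand": 4.65, "dx": 0, "dy": 0, "dz": 0, "wx": 0, "wy": 0, "wz": 0}]}}

```text
time_s: 3.95
tcp_pos: [0.5326, -0.0008, 0.0593]
tcp_rot: [0.001, 0.155, 0.988, 0.0]
contact_force: [0.3, -0.3, 0.4]
grip_width: 0.528
finger_force: 0.0
```

```bash
python3 - <<'E'
from h import *
s=env.get_state();cal=env.get_calibration('wrist');im=env.grab_frame('wrist')[:,:,::-1].copy()
print(s['time_s'],s['tcp_pos'],s['grip_width'],s['contact_force'],s['qvel'].round(3) if hasattr(s['qvel'],'round') else s['qvel'])
sc=env.grab_frame('scene')[:,:,::-1]
a=cv2.resize(im[160:480,120:440],(400,400)); b=cv2.resize(sc[180:300,300:420],(400,400),interpolation=cv2.INTER_CUBIC)
cv2.imwrite('pics/pre.png',np.hstack([a,b]))
E
```

```text
3.95 [ 0.53255262 -0.00080554  0.05929903] 0.5279858572279399 [ 0.28850817 -0.25551089  0.43083393] [-0.003 -0.01  -0.02  -0.    -0.001  0.   ]
```

View pics/pre.png

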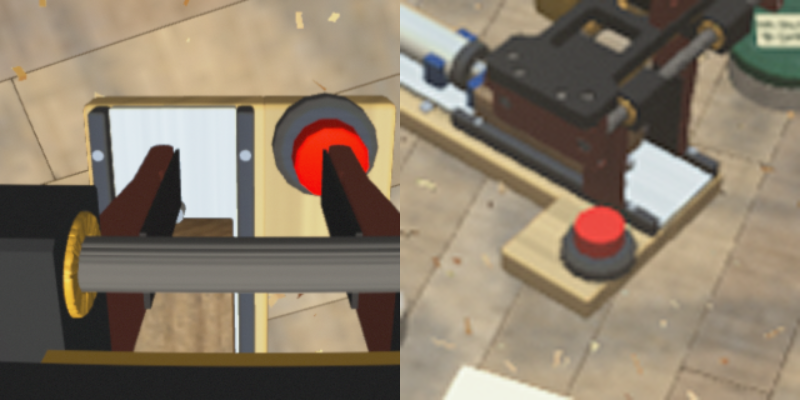

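The pre-press view shows the left finger over the track in front of the block (crop 165,150) and the right finger over the button (crop 330,150). I'll check the geometry once more by numbers.

```bash
python3 - <<'E'
from h import *
s=env.get_state();M=np.array([[-.9523,.305],[.305,.9523]])
for q in((244,192),(244,324)): print(((onz('wrist',q,.03)[:2]-s['tcp_pos'][:2])@M*1e3).round(1))
for y in(-.03,.03):
  for x in (-.01,.01):print(proj('wrist',[*(s['tcp_pos'][:2]+M@[x,y]),s['tcp_pos'][2]]).round())
E
```

```text
[ 16.5 -61.3]
[16.4  1.9]
[322. 250.]
[277. 247.]
[322. 391.]
[277. 393.]
```

>>> {"api": "move_arm", "payload": {"plan": [{"hand": 4.65, "dx": 0.15, "dy": 0, "dz": 1.2, "wx": 0, "wy": 0, "wz": 0}, {"hand": 4.65, "dx": 0, "dy": 0, "dz": 1.4, "wx": 0, "wy": 0, "wz": 0}, {"hand": 4.65, "dx": 0, "dy": 0, "dz": 0, "wx": 0, "wy": 0, "wz": 0}, {"hand": 4.65, "dx": 0, "dy": 0, "dz": 0, "wx": 0, "wy": 0, "wz": 0}, {"hand": 4.65, "dx": 0, "dy": 0, "dz": 0, "wx": 0, "wy": 0, "wz": 0}]}}

```text
time_s: 4.55
tcp_pos: [0.532, -0.0007, 0.0331]
tcp_rot: [0.002, 0.155, 0.988, 0.0]
contact_force: [1.2, -0.4, 8.3]
grip_width: 0.527
finger_force: 4.3
```

>>> {"api": "move_arm", "payload": {"plan": [{"hand": 4.65, "dx": 0, "dy": 0, "dz": 0, "wx": 0, "wy": 0, "wz": 0}, {"hand": 4.65, "dx": 0, "dy": 0, "dz": 0, "wx": 0, "wy": 0, "wz": 0}, {"hand": 4.65, "dx": 0, "dy": 0, "dz": 0, "wx": 0, "wy": 0, "wz": 0}, {"hand": 4.65, "dx": 0, "dy": 0, "dz": 0, "wx": 0, "wy": 0, "wz": 0}, {"hand": 4.65, "dx": 0, "dy": 0, "dz": 0, "wx": 0, "wy": 0, "wz": 0}, {"hand": 4.65, "dx": 0, "dy": 0, "dz": 0, "wx": 0, "wy": 0, "wz": 0}, {"hand": 4.65, "dx": 0, "dy": 0, "dz": 0, "wx": 0, "wy": 0, "wz": 0}, {"hand": 4.65, "dx": 0, "dy": 0, "dz": 0, "wx": 0, "wy": 0, "wz": 0}]}}

```text
time_s: 5.35
tcp_pos: [0.5319, -0.0006, 0.0331]
tcp_rot: [0.002, 0.155, 0.988, 0.0]
contact_force: [0.3, -0.8, 8.6]
grip_width: 0.525
finger_force: 5.4
```

```bash
python3 - <<'E'
from h import *
s=env.get_state();im=env.grab_frame('wrist')[:,:,::-1].copy()
print(s['time_s'],s['tcp_pos'],s['contact_force'],s['finger_force'])
sc=env.grab_frame('scene')[:,:,::-1]
a=cv2.resize(im[160:480,120:440],(400,400)); b=cv2.resize(sc[180:300,300:420],(400,400),interpolation=cv2.INTER_CUBIC)
cv2.imwrite('pics/post.png',np.hstack([a,b]))
E
```

```text
5.35 [ 0.53191372 -0.00062614  0.03311444] [ 0.34598364 -0.81064545  8.55789657] 5.3968634084458245
```

View pics/post.png

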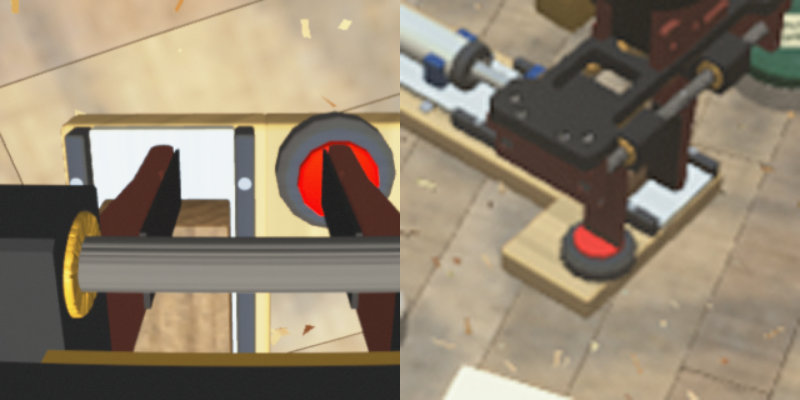

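```bash
python3 - <<'E'
from h import *
s=env.get_state();M=np.array([[-.9523,.305],[.305,.9523]])
im=cv2.imread('pics/post.png')
for n,q,z in(('front top',(160+200*.8,120+205*.8),.046),('front bottom',(160+238*.8,120+205*.8),.024),('end',(160+127*.8,120+85*.8),.03),('end',(160+127*.8,120+255*.8),.03)): print(n,((onz('wrist',q,z)[:2]-s['tcp_pos'][:2])@M*1e3).round(1))
for _ in range(6):
    env.grab_frame('wrist'); s=env.get_state(); print(s['time_s'],np.round(s['contact_force'],1),np.round(s['moment'],2),s['finger_force'],s['tcp_pos'])
im=env.grab_frame('wrist')[:,:,::-1]; cv2.imwrite('pics/c5.png',cv2.resize(im[240:400,160:360],None,fx=4,fy=3.75,interpolation=cv2.INTER_CUBIC))
E
```

```text
front top [ -3.1 -14.1]
front bottom [-28.4 -16.6]
end [ 15.9 -55.1]
end [15.8  1.6]
5.5 [1.  0.4 8.8] [ 0.26 -0.27 -0.18] 5.3969327960271585 [ 0.53192305 -0.00063984  0.03312744]
5.55 [1.8 0.7 9.8] [ 0.24 -0.24 -0.15] 5.397989000726966 [ 0.5319175  -0.00064743  0.03311332]
5.6 [1.1 0.  9.4] [ 0.26 -0.24 -0.12] 5.396546375864091 [ 0.53192319 -0.00062407  0.03311345]
5.65 [ 1.4 -0.5  9.4] [ 0.27 -0.25 -0.11] 5.396082314595105 [ 0.53190237 -0.00063404  0.03307869]
5.7 [0.5 0.5 8.8] [ 0.27 -0.26 -0.16] 5.397028265658719 [ 0.53193537 -0.00065631  0.03312881]
5.75 [1.2 0.5 8.7] [ 0.28 -0.23 -0.19] 5.396832215013774 [ 0.53193734 -0.00065626  0.0331238 ]
```

View pics/c5.png

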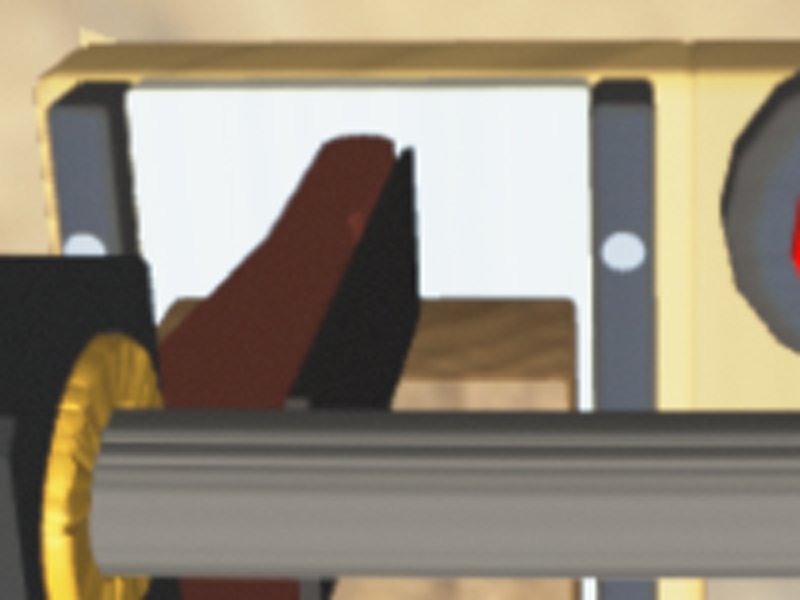

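```bash
python3 - <<'E'
from h import *
s=env.get_state();M=np.array([[-.9523,.305],[.305,.9523]])
for n,q,z in(('bottom',(319.5,280),.024),('top',(340.8,280),.046),('end',(261.5,200),.024)): print(n,((onz('wrist',q,z)[:2]-s['tcp_pos'][:2])@M*1e3).round(1))
E
```

```text
bottom [-13. -18.]
top [-12. -16.]
end [ 14.1 -51.8]
```

The block is still, its front about 12 mm behind the TCP, where the finger's rear edge (10 mm) should be. The x force reads small, so I'll nudge 2 mm towards the block to confirm contact.

>>> {"api": "move_arm", "payload": {"plan": [{"hand": 4.65, "dx": -0.1, "dy": 0, "dz": 0, "wx": 0, "wy": 0, "wz": 0}, {"hand": 4.65, "dx": -0.1, "dy": 0, "dz": 0, "wx": 0, "wy": 0, "wz": 0}, {"hand": 4.65, "dx": 0, "dy": 0, "dz": 0, "wx": 0, "wy": 0, "wz": 0}, {"hand": 4.65, "dx": 0, "dy": 0, "dz": 0, "wx": 0, "wy": 0, "wz": 0}, {"hand": 4.65, "dx": 0, "dy": 0, "dz": 0, "wx": 0, "wy": 0, "wz": 0}, {"hand": 4.65, "dx": 0, "dy": 0, "dz": 0, "wx": 0, "wy": 0, "wz": 0}]}}

```text
time_s: 6.4
tcp_pos: [0.5321, -0.0007, 0.0331]
tcp_rot: [-0.0, 0.155, 0.988, 0.001]
contact_force: [-6.8, 1.9, 14.2]
grip_width: 0.532
finger_force: 8.0
```

```bash
python3 - <<'E'
from h import *
f=[];p=[];m=[]
for _ in range(8):
    im=env.grab_frame('wrist'); s=env.get_state(); f.append(s['contact_force']);p.append(s['tcp_pos']);m.append(s['moment'])
print(s['time_s'],np.mean(f,0).round(2),np.mean(m,0).round(3),np.mean(p,0).round(5),s['finger_force'])
old=cv2.cvtColor(cv2.imread('pics/post.png'),cv2.COLOR_BGR2GRAY)
new=cv2.cvtColor(cv2.resize(im[160:480,120:440],(400,400)),cv2.COLOR_RGB2GRAY)
# shift of block front band vs rails/track front, in px of 1.25x crop
for n,(r0,r1,c0,c1) in dict(block=(190,235,185,228),end=(110,150,100,230)).items():
    t=old[r0:r1,c0:c1]; R=cv2.matchTemplate(new[r0-8:r1+8,c0-8:c1+8],t,cv2.TM_CCOEFF_NORMED); k=cv2.minMaxLoc(R); print(n,k[1],k[3][1]-8,k[3][0]-8)
E
```

```text
6.8 [-6.64  2.56 13.59] [ 0.491  1.063 -0.185] [ 0.53208 -0.00069  0.03311] 7.955704177365988
block 0.998997151851654 0 0
end 0.9962611794471741 0 0
```

The reaction rose against the push (-6.6 N in x), while the block and track stayed still in the picture. The block is trapped against the finger and the button is at full travel (TCP z 33.1 mm), so I'm handing in.

```bash
python3 -c "
from rig import env
print(env.finish_job())"
```

```text
the job is handed in; nothing more can be done
None
```

I handed the job in at about 6.8 s with the button held fully down and the block stopped on the track against the other finger, its front end about 15 mm past the pin position; the hand-in returned no verdict, and contact with the block is inferred from the images and forces, not measured directly.

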